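# Press the square bench dog home

## Task

Clear the way for the next board: on the dog rail, press the square-headed bench dog gently down with the fingertips on its top until its head sits fully home on the rail, then draw the hand clear. Do not grip it or pull it up, do not touch the other three dogs, and leave the tools and loose things on the bench where they are.

Things in the scene. Friction and masses are not known exactly. Their poses are not given: they have to be found in the camera images.
- rail: the dog rail: a fixed pale beech beam, 80 mm wide (its x), 460 mm long (its y), 60 mm high, across the bench in front of the robot. Origin at the centre of its underside, z up. Its top carries the four dogs in one row along y, about 90 mm apart; which dog is at which place varies.
- dog_square: the square-headed dog, dark wood: head 36 x 36 mm, 14 mm thick, on a round shank that slides straight down into the rail. Origin: centre of the head's top face, z up. Top is 93 to 98 mm above the rail's underside at the start, 74 mm fully home (hard stop, head on rail). Slides stiffly (about 5 N, a little more if quick), no spring, stays where left. It could be pulled up, which is wrong.
- dog_round: another dog of the same dark wood, round head 40 mm across, 14 mm thick. Origin at the centre of the top face. Stands up like the square one; leave it alone.
- dog_oblong: another dog of the same wood, narrow oblong head 58 mm (its x, across the rail) x 20 mm (its y), 14 mm thick. Origin at the centre of the top face; leave it alone.
- dog_peg: another dog of the same wood, thin round head 20 mm across, 14 mm thick. Origin at the centre of the top face; leave it alone.
- mallet: loose wooden mallet lying beyond the rail: head 140 x 90 x 65 mm high, handle 200 mm. Origin under the head's centre.
- chisel: loose chisel lying on the robot's side of the rail, yellow handle, 250 mm long, 28 mm high. Origin on its underside where handle and blade meet.
- gauge: loose marking gauge on the robot's side of the rail: 55 x 30 mm wooden stock, 80 mm high with its brass screw, on a stem 170 mm long. Origin under the stock.
- pencil: loose pencil lying along the robot's side of the rail, 150 mm long, 8 mm thick. Origin under its middle.
- offcut: loose upright timber offcut 45 x 70 x 85 mm high, close beyond the rail. Origin under its centre.
- glue: loose glue bottle standing beyond the rail, 60 mm across, 170 mm high. Origin under its centre.
- packer: loose plywood packer 30 x 45 x 20 mm high lying on the end of the rail at its +y end. Origin under its centre.

How it is judged (in metres and radians):
On the way, in this order (a step that is already met when the one before it is completed fails the run):
1. the fingers press on the square-headed dog (contact force between the fingers and dog_square above 0.5 N), for 0.05 s.
2. the square-headed dog is fully home (z of dog_square in the frame of rail below 0.0765 m), for 0.1 s.
At the end, for the whole second after the job is handed in: The top of the square-headed dog is less than 76.5 mm above the rail's underside (home is 74 mm) and at rest; the other dogs are within 2.5 mm and the loose things within 20 mm of where they started (z of dog_square in the frame of rail below 0.0765 m and linear speed of dog_square below 0.005 m/s and distance of each of dog_round, dog_oblong, dog_peg from where it was at the start of the episode below 0.0025 m and distance of each of mallet, chisel, gauge, pencil, offcut, glue, packer from where it was at the start of the episode below 0.02 m); the robot touches nothing.
It fails at once if another dog is touched (over 0.5 N) or moved by 2.5 mm or more (contact force between any of the fingers, the arm and dog_round above 0.5 N or contact force between any of the fingers, the arm and dog_oblong above 0.5 N or contact force between any of the fingers, the arm and dog_peg above 0.5 N or distance of any of dog_round, dog_oblong, dog_peg from where it was at the start of the episode above 0.0025 m).
It fails at once if the square-headed dog is pressed with more than 35 N (contact force between any of the fingers, the arm and dog_square above 35 N).
It fails at once if the square-headed dog is pulled up to more than 4 mm above its highest start (z of dog_square in the frame of rail above 0.102 m).
It fails at once if the fingers straddle the head as in a grip (grasp point less than 9 mm above its top, within 25 mm of its centre) (z of the grasp point in the frame of dog_square below 0.009 m and horizontal distance between the grasp point and dog_square below 0.025 m).
It fails at once if a loose tool or piece on the bench is moved by more than 20 mm (distance of any of mallet, chisel, gauge, pencil, offcut, glue, packer from where it was at the start of the episode above 0.02 m).
It also fails if it takes over 30 s, if anything falls off the work surface, if the arm or the gripper's body presses on something with over 40 N, if the wrist force passes 120 N, or if a joint passes its speed limit or range.

## Robot

A 6-joint arm with a two-finger parallel gripper is mounted at the origin on the work surface. World frame = base frame: x ahead of the robot, y to its left, z up, the work surface at z = 0. Lengths are in m, angles in degrees, forces in N, time in s.
With the tool pointing down it reaches from about 0.4 to 0.825 m from the base axis. Payload 7 kg.
Tool frame: the origin (TCP) lies at the very end of the fingers, on their centre line; the grasp point (between the pads) lies 19 mm behind it; z points along the fingers, y is the line along which they close (so a half turn about z gives the same grasp; the last joint's range is limited). The gripper opens to 88 mm and grips with 3 to 60 N. Pads are 19 mm wide; open, the fingers measure 130 mm over their backs; the gripper's body (78 mm by 193 mm) begins 47 mm behind the grasp point.
Start: joints at [92.825, 20.546, 0.682, 0, -70.136, -16.507], TCP at [0.16, 0.656, 0.227] pointing down, gripper open.
Joint ranges: [-176.03, 176.03], [-82.01, 121.73], [-58.28, 71.71], [-173.87, 95.51], [-174.79, -0.11], [-173.66, 173.66]. Speed limits (degrees/s): [136.94, 136.94, 172.46, 180, 180, 180].

## Interface

Orientations are given as a 3x3 rotation matrix whose columns are the frame's x, y, z axes.
In Python, from station import robot gives the robot as it stands.
- The arm moves only by the tool apply_moves, never from a script. Its argument "steps" is a list of rows, each a list of 4 numbers: the shift along the tool's x, y, z in mm, then the turn about the tool's z in rad. In form: [[tx, ty, tz, twist], ...]. A call has 1 to 12 rows; each row shifts and turns the commanded pose from where the row before left it, along the tool's axes as they then stand; what a row does not reach is not made up. A row lasts 1/12 s, in which the tool goes at most 41.7 mm and 7.16 degrees, less where a joint would pass 70% of its speed; a pose out of reach is approached as far as the arm can. A call is refused whole if a number of a shift passes 41.7 or a number of a turn 0.125, either way. A call with a gripper value outside its range is refused whole. "hand" is the opening, from 0 (shut) to 1 (fully open), set as the call begins (left out, the last holds). The fingers move at their own pace and stop on an object; the grip force is fixed at half the most. Time passes only in rows, so rows that do not move let the fingers close. It gives the time, the measured TCP pose, the force, the opening and the grip force at its end, in the units of the state.
- robot.get_obs(): the state, without advancing time (a new reading comes with each control period).
- robot.snapshot(name): name is "scene" or "top" or "wrist"; returns (picture, depth): 480x640x3 uint8, red, green, blue; 480x640 float32, m along the optical axis (not along the pixel's ray), 0 where there is no reading.
- robot.calibration(name): a dict with "fx", "fy", "cx", "cy" (pixels), "cam_to_world" (4x4, takes a point from camera to world coordinates). Camera axes: x right, y up, looking along -z (the intrinsics and any distortion apply to the point x, -y, -z); pixel columns grow to the right and rows downward; lengths in m; the calibration is good to about 2 mm. A picture is of the moment at which its call begins: read the wrist's pose just before it. calibration takes no time and is no camera call; for the wrist camera it gives the pose at the moment of the call.
- robot.job_done(): hands the job in; it is judged then, once.
Trained networks look in the newest picture that a camera, given by its name, has taken for a name from the list of things; names that differ only in an ending like _2 or _b are one class to them, and where a whole thing is asked for, a point or a joint stands for the part that bears it (a point fixed in the world has none). Each returns a list of dicts, best first, with "confidence" (0 to 1); they miss things now and then, are a little off and sometimes report something else, mostly with a low value. They report only what shows in the picture. A call takes as long as a camera call.
- robot.recognise(name, camera): "bbox" ([centre column, centre row, width, height] in pixels, round what is visible of it).
- robot.landmark_of(name, camera): "at" ([column, row] in pixels: a listed point, or the origin of a listed thing).
The state is a dict: "clock": time; "joint_pos": joint angles; "qd": joint speeds; "tau": joint torques, N m; "tcp_pos": TCP position; "tool_rot": TCP orientation; "wrist_force": force on the tool from outside, world axes, zero at the start; "ft_torque": the same for the moment, N m; "grip_width": finger opening in m; "grasp_force": force on a finger pad.
Only numpy, scipy, OpenCV 4.12 (cv2) and the standard library are available. Lean on these libraries where they do the work, as an engineer would, in place of code of your own. Each camera call takes 0.05 s, during which the arm holds its last target. There are 200 camera calls.

## Working session

There is one attempt and no reset: what is moved stays moved. The work goes in short steps, Python scripts to look and compute and a tool call to move; the robot and the scene stay as the last step left them, time stands still between calls to the robot, and variables do not carry over. Pictures are saved under pics/ and viewed, at most 10 in all, crops included, and the job is handed in when it is done.

Besides the shell and the picture viewer there is one more tool, called after "Call:" by a JSON object that holds its "api" and its "payload". apply_moves: Moves the arm, as the interface text tells. Its arguments: {"type":"object","properties":{"steps":{"type":"array"},"hand":{"type":"number"}},"required":["steps"]}

```bash
mkdir -p pics
cat > h.py <<'E'
from station import robot
import numpy as np, cv2
def world(cal,u,v,d):
    p=np.array([(u-cal['cx'])*d/cal['fx'],-(v-cal['cy'])*d/cal['fy'],-d,1])
    return (np.array(cal['cam_to_world'])@p)[:3]
def look(cam,fn,names):
    cal=robot.calibration(cam); im,dep=robot.snapshot(cam)
    cv2.imwrite('pics/'+fn,im[:,:,::-1])
    for n in names:
        for r in robot.recognise(n,cam)[:2]:
            u,v,w,h=r['bbox']; ui,vi=int(np.clip(u,0,639)),int(np.clip(v,0,479)); d=dep[vi,ui]
            print(cam,n,round(r['confidence'],2),np.round(r['bbox']),np.round(world(cal,u,v,d),4))
    return cal,im,dep
E
python3 - <<'E'
from h import *
N=['dog_square','dog_round','dog_oblong','dog_peg','rail']
look('top','top1.png',N+['packer','glue','offcut']); look('scene','scene1.png',N)
o=robot.get_obs();print(o['clock'],o['tcp_pos'],o['tool_rot'],o['grip_width'])
E
```

```text
top dog_square 0.76 [407. 274.  28.  27.] [ 0.5322 -0.1257  0.094 ]
top dog_square 0.52 [243. 312.  14.   9.] [0.4729 0.1384 0.096 ]
top dog_round 0.59 [355. 286.  22.  28.] [ 0.5138 -0.0402  0.0994]
top dog_oblong 0.55 [397. 187.  40.  52.] [ 0.6693 -0.1078  0.1246]
top dog_peg 0.69 [244. 315.  15.   9.] [0.4691 0.1365 0.0918]
top rail 0.79 [323. 299. 276. 111.] [0.496  0.0093 0.0571]
top packer 0.56 [204. 325.  34.  25.] [0.4532 0.2015 0.0818]
top glue 0.68 [399. 186.  42.  53.] [ 0.6703 -0.1106  0.127 ]
top offcut 0.6 [296. 242.  48.  46.] [0.588  0.0538 0.0865]
scene dog_round 0.94 [282. 223.  27.  28.] [ 0.53   -0.0281  0.0947]
scene dog_oblong 0.74 [337. 230.  21.  30.] [0.5065 0.0559 0.0978]
scene dog_oblong 0.59 [283. 224.  26.  29.] [ 0.5317 -0.0263  0.0943]
scene dog_peg 0.83 [397. 249.  12.  26.] [0.4783 0.1423 0.0805]
scene rail 0.61 [320. 257. 288. 116.] [0.533  0.0423 0.0584]
0.75 [0.15965728 0.65581945 0.22659201] [[ 9.71630662e-01 -2.36503396e-01 -4.86823814e-06]
 [-2.36503395e-01 -9.71630660e-01  6.35227689e-05]
 [-1.97534800e-05 -6.05693152e-05 -9.99999998e-01]] 0.08756670292357151
```

View pics/top1.png

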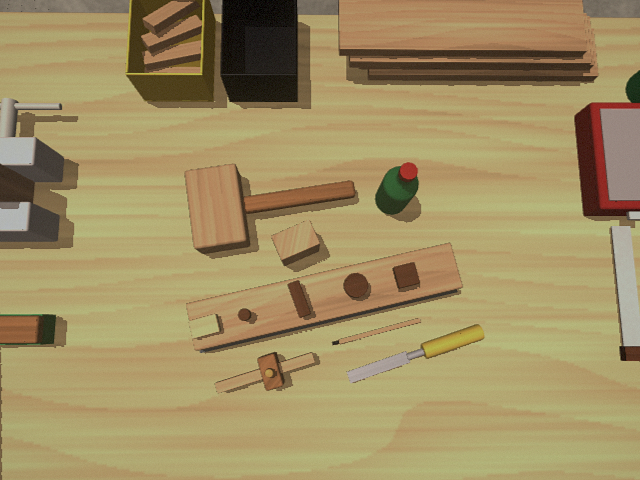

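View pics/scene1.png

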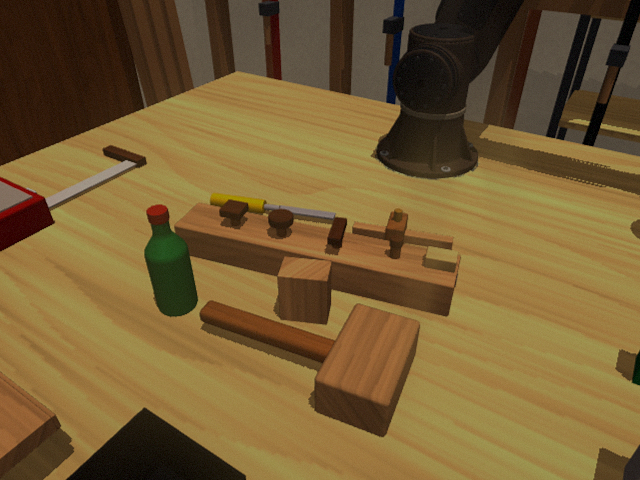

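The top view shows the square dog at (406,275), last on the −y end. The round dog is at (356,286), the oblong at (299,299) and the peg at (245,315). The scene view shows the square dog at (234,210). Next I'll measure the head faces from depth in both views.

Run:
```python
from h import *
for cam,seeds in (('top',{'sq':(406,275),'rd':(356,286),'ob':(299,299),'peg':(245,315)}),('scene',{'sq':(234,209),'rd':(281,217)})):
    cal=robot.calibration(cam); im,dep=robot.snapshot(cam)
    vv,uu=np.mgrid[:480,:640]
    P=np.stack([(uu-cal['cx'])*dep/cal['fx'],-(vv-cal['cy'])*dep/cal['fy'],-dep,np.ones_like(dep)],-1)@np.array(cal['cam_to_world']).T
    for n,(u,v) in seeds.items():
        m=(np.hypot(uu-u,vv-v)<28)&(dep>0)&(im.sum(2)<270)&(P[...,2]>.086)&(P[...,2]<.105)
        l,lab=cv2.connectedComponents(m.astype(np.uint8)); k=lab[v,u]
        q=P[(lab==k)&m] if k else P[m]
        print(cam,n,len(q),np.round(np.median(q,0)[:3],4),np.round((q.min(0)+q.max(0))[:3]/2,4),np.round(np.ptp(q,0)[:3],3))
```

```text
top sq 495 [ 0.5312 -0.1236  0.0944] [ 0.5316 -0.1242  0.0927] [0.042 0.042 0.013]
top rd 475 [ 0.5151 -0.0409  0.097 ] [ 0.5155 -0.0412  0.0937] [0.039 0.038 0.015]
top ob 434 [0.4936 0.0491 0.0954] [0.4945 0.0492 0.094 ] [0.059 0.035 0.012]
top peg 118 [0.4702 0.1365 0.0942] [0.4695 0.1369 0.0917] [0.017 0.019 0.01 ]
scene sq 387 [ 0.539  -0.1204  0.0949] [ 0.5341 -0.1236  0.0916] [0.042 0.042 0.011]
scene rd 407 [ 0.5228 -0.0379  0.0974] [ 0.5185 -0.0417  0.0931] [0.041 0.04  0.014]
```

Call:
{"api": "apply_moves", "payload": {"hand": 0, "steps": [[25, 10, 0, 0], [25, 10, 0, 0], [25, 10, 0, 0], [25, 10, 0, 0], [25, 10, 0, 0], [25, 10, 0, 0], [25, 10, 0, 0], [25, 10, 0, 0], [25, 10, 0, 0], [25, 10, 0, 0], [25, 10, 0, 0], [25, 10, 0, 0]]}}

```text
clock: 1.85
tcp_pos: [0.4237, 0.4674, 0.2267]
tool_rot: [[0.972, -0.236, 0.0], [-0.236, -0.972, 0.0], [0.0, -0.0, -1.0]]
wrist_force: [0.0, 1.0, 0.0]
grip_width: 0.0132
grasp_force: 0.0
```

Call:
{"api": "apply_moves", "payload": {"steps": [[15, 30, 0, 0], [15, 30, 0, 0], [15, 30, 0, 0], [15, 30, 0, 0], [15, 30, 0, 0], [15, 30, 0, 0], [15, 30, 0, 0], [15, 30, 0, 0], [15, 30, 0, 0], [15, 30, 0, 0], [15, 30, 0, 0], [15, 30, 0, 0]]}}

```text
clock: 2.85
tcp_pos: [0.5126, 0.0743, 0.227]
tool_rot: [[0.972, -0.236, 0.001], [-0.236, -0.972, 0.0], [0.001, -0.001, -1.0]]
wrist_force: [0.8, -0.2, 0.4]
grip_width: 0.0004
grasp_force: 0.0
```

Call:
{"api": "apply_moves", "payload": {"steps": [[10, 20, 0, 0], [10, 20, 0, 0], [10, 20, 0, 0], [10, 20, 0, 0], [10, 20, 0, 0], [0, 20, 0, 0], [0, 0, 0, -0.118], [0, 0, 0, -0.118], [0, 0, 0, -0.118], [0, 0, 0, -0.118], [0, 0, 0, 0], [0, 0, 0, 0]]}}

```text
clock: 3.85
tcp_pos: [0.5327, -0.0525, 0.2267]
tool_rot: [[0.974, 0.227, 0.0], [0.227, -0.974, 0.0], [0.0, 0.0, -1.0]]
wrist_force: [0.1, 0.6, 0.5]
grip_width: 0.0001
grasp_force: 0.0
```

```bash
cat > near.py <<'E'
from h import *
import sys
cal,im,dep=look('wrist',sys.argv[1],['dog_square','dog_round'])
vv,uu=np.mgrid[:480,:640]
P=np.stack([(uu-cal['cx'])*dep/cal['fx'],-(vv-cal['cy'])*dep/cal['fy'],-dep,np.ones_like(dep)],-1)@np.array(cal['cam_to_world']).T
m=(dep>0)&(im.sum(2)<300)&(P[...,2]>.085)&(P[...,2]<.105)&(np.hypot(P[...,0]-.532,P[...,1]+.124)<.045)
q=P[m][:,:3]
if len(q):
    print(len(q),np.median(q,0).round(4),((q.min(0)+q.max(0))/2).round(4),np.ptp(q,0).round(3))
    print(cv2.minAreaRect((q[:,:2]*1000).astype(np.float32)))
o=robot.get_obs();print(o['clock'],o['tcp_pos'],o['wrist_force'])
E
python3 near.py w1.png
```

```text
wrist dog_square 0.9 [395. 237.  43.  44.] [ 0.5345 -0.1237  0.0949]
wrist dog_round 0.82 [297. 238.  49.  44.] [ 0.515  -0.0402  0.0972]
wrist dog_round 0.57 [464. 313.  26.  20.] [ 0.4438 -0.2504  0.0247]
1714 [ 0.5345 -0.1214  0.0945] [ 0.5331 -0.1226  0.0909] [0.042 0.042 0.012]
((533.162353515625, -122.58920288085938), (35.58125305175781, 36.44216537475586), 13.021679878234863)
4.0 [ 0.53271616 -0.05245679  0.22661787] [ 0.61210977 -0.19922122 -0.68560929]
```

View pics/w1.png

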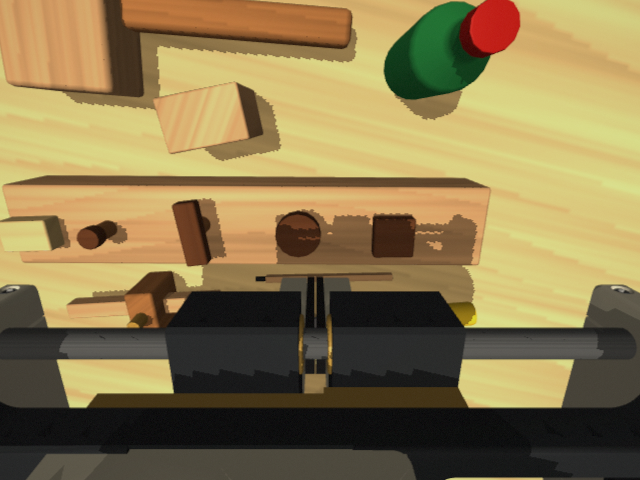

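The square dog shows at (395,237) with its edges parallel to the tool, and nothing stands near the tool's path. I'll move over it and then down to about 10 mm above its top.

Call:
{"api": "apply_moves", "payload": {"steps": [[-4, 17.2, 0, 0], [-4, 17.2, 0, 0], [-4, 17.2, 0, 0], [-3.5, 17.2, 0, 0], [0, 0, 20, 0], [0, 0, 20, 0], [0, 0, 20, 0], [0, 0, 20, 0], [0, 0, 20, 0], [0, 0, 10, 0], [0, 0, 0, 0], [0, 0, 0, 0]]}}

```text
clock: 5.0
tcp_pos: [0.5337, -0.1231, 0.1167]
tool_rot: [[0.973, 0.231, -0.001], [0.231, -0.973, -0.0], [-0.001, 0.0, -1.0]]
wrist_force: [0.2, -0.3, 0.1]
grip_width: 0.0003
grasp_force: 0.0
```

```bash
python3 near.py w2.png; python3 -c "
from h import *
look('scene','scene2.png',[])"
```

```text
wrist dog_square 0.86 [316. 271.  69.  61.] [ 0.5356 -0.1226  0.0938]
wrist dog_round 0.81 [169. 270.  80.  68.] [ 0.519  -0.0434  0.0972]
2335 [ 0.5427 -0.121   0.0944] [ 0.5348 -0.1209  0.0909] [0.038 0.038 0.012]
((533.1405639648438, -122.92375946044922), (35.868534088134766, 36.04351043701172), 13.455915451049805)
5.15 [ 0.53447605 -0.12299582  0.11792117] [-0.06171256 -0.12951331  0.21072685]
```

View pics/scene2.png

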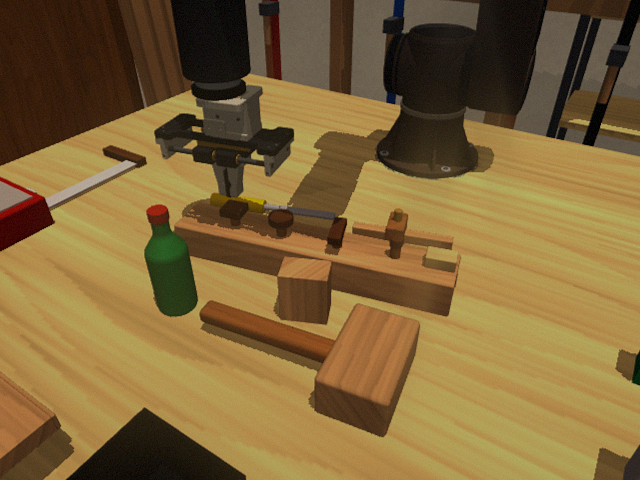

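The closed fingers at (229,182) are right above the square dog at (234,209) and clear of everything else. Now I'll lower slowly.

Call:
{"api": "apply_moves", "payload": {"steps": [[-1, 0, 5, 0], [0, 0, 5, 0], [0, 0, 4, 0], [0, 0, 3, 0], [0, 0, 2, 0], [0, 0, 1, 0], [0, 0, 1, 0], [0, 0, 1, 0], [0, 0, 1, 0], [0, 0, 1, 0], [0, 0, 1, 0], [0, 0, 1, 0]]}}

```text
clock: 6.2
tcp_pos: [0.5327, -0.1233, 0.0908]
tool_rot: [[0.973, 0.231, 0.0], [0.231, -0.973, -0.0], [0.0, 0.0, -1.0]]
wrist_force: [-2.3, 1.2, 4.7]
grip_width: 0.0003
grasp_force: 2.2
```

Call:
{"api": "apply_moves", "payload": {"steps": [[0, 0, 1, 0], [0, 0, 1, 0], [0, 0, 1, 0], [0, 0, 1, 0], [0, 0, 1, 0], [0, 0, 1, 0], [0, 0, 1, 0], [0, 0, 1, 0], [0, 0, 1, 0], [0, 0, 1, 0], [0, 0, 1, 0], [0, 0, 1, 0]]}}

```text
clock: 7.2
tcp_pos: [0.5327, -0.1233, 0.0785]
tool_rot: [[0.973, 0.231, 0.0], [0.231, -0.973, -0.0], [0.0, 0.0, -1.0]]
wrist_force: [-0.9, -0.3, 4.1]
grip_width: 0.0005
grasp_force: 2.2
```

Call:
{"api": "apply_moves", "payload": {"steps": [[0, 0, 1, 0], [0, 0, 1, 0], [0, 0, 0.5, 0], [0, 0, 0.5, 0], [0, 0, 0, 0], [0, 0, 0, 0]]}}

```text
clock: 7.7
tcp_pos: [0.5326, -0.1233, 0.0755]
tool_rot: [[0.973, 0.231, 0.0], [0.231, -0.973, -0.0], [0.0, 0.0, -1.0]]
wrist_force: [0.2, 0.3, 2.3]
grip_width: 0.0006
grasp_force: 1.1
```

Still only sliding friction, so I'll continue in half-millimetres until the force rises at the hard stop.

Call:
{"api": "apply_moves", "payload": {"steps": [[0, 0, 0.5, 0], [0, 0, 0.5, 0], [0, 0, 0.3, 0], [0, 0, 0, 0]]}}

```text
clock: 8.03
tcp_pos: [0.5326, -0.1233, 0.0743]
tool_rot: [[0.973, 0.231, 0.0], [0.231, -0.973, -0.0], [0.0, 0.0, -1.0]]
wrist_force: [0.1, 0.7, 4.7]
grip_width: 0.0006
grasp_force: 2.1
```

Call:
{"api": "apply_moves", "payload": {"steps": [[0, 0, 0.4, 0], [0, 0, 0.4, 0], [0, 0, 0, 0]]}}

```text
clock: 8.28
tcp_pos: [0.5327, -0.1233, 0.0742]
tool_rot: [[0.973, 0.231, 0.0], [0.231, -0.973, -0.0], [0.0, 0.0, -1.0]]
wrist_force: [-2.9, 0.7, 12.3]
grip_width: 0.0003
grasp_force: 5.7
```

The force has risen to 12 N with no further travel at z = 0.0742, so the dog is on its hard stop. Drawing the hand clear.

Call:
{"api": "apply_moves", "payload": {"steps": [[0, 0, -1, 0], [0, 0, -3, 0], [0, 0, -8, 0], [0, 0, -15, 0], [0, 0, -20, 0], [0, 0, -20, 0], [0, 0, -25, 0], [0, 0, -25, 0], [0, 0, -25, 0], [0, 0, -10, 0], [0, 0, 0, 0], [0, 0, 0, 0]]}}

```text
clock: 9.28
tcp_pos: [0.5325, -0.1231, 0.2257]
tool_rot: [[0.973, 0.231, 0.001], [0.231, -0.973, 0.001], [0.001, -0.0, -1.0]]
wrist_force: [0.1, 0.1, -1.2]
grip_width: 0.0003
grasp_force: 0.0
```

```bash
sed -i 's/>.085/>.066/' near.py; python3 near.py w3.png
```

```text
wrist dog_square 0.71 [317. 213.  39.  42.] [ 0.5345 -0.1239  0.0743]
wrist dog_round 0.79 [218. 217.  47.  51.] [ 0.5176 -0.0418  0.0976]
1497 [ 0.5343 -0.1226  0.074 ] [ 0.5332 -0.1229  0.0715] [0.041 0.041 0.01 ]
((533.1793823242188, -122.74027252197266), (35.78285217285156, 35.510108947753906), 12.441174507141113)
9.4333 [ 0.53174628 -0.12322201  0.22416271] [ 1.03352478  0.58466843 -0.25820949]
```

View pics/w3.png

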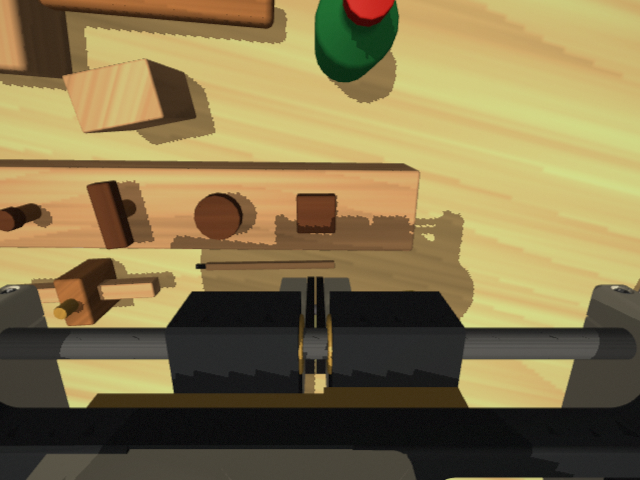

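The square dog at (316,213) is fully home, with its top measured at 74 mm. The other dogs and the loose things are undisturbed, and the hand is clear.

```bash
python3 -c "
from station import robot
print(robot.job_done())"
```

```text
the job is handed in; nothing more can be done
None
```

The square-headed dog is pressed fully home (its top measures 74 mm above the rail's underside), the hand is drawn clear, nothing else in view had moved, and the job is handed in; no verdict was returned.

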